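# Plug the pressure gauge into the bench air outlet

## Task

Connect the pressure gauge to the quick coupler on top of the bench air outlet: pull the coupler's sleeve back (down) until it stays back by itself, then push the gauge's plug straight down into the coupler until the sleeve springs forward (up) again and locks it, and let go of the gauge. Feel for it: as soon as the sleeve has sprung, press no harder (more than about 25 N would spoil the coupler's seat); leave the other things on the bench where they lie.

Things in the scene. Friction and masses are not known exactly. Their poses are not given: they have to be found in the camera images.
- coupler_mouth (a point): Centre of the open top of the steel quick coupler on the bench air outlet (screwed-down flange, riser, brass valve with side lever, hexagon, coupler; fixed). It looks straight up, 135 mm above the bench. Bore 21.6 mm with a short conical lead-in 25 mm wide, outside 32 mm. Inside, a sprung valve poppet and four locking balls, which bar the way while the sleeve is forward.
- face_seal (a point): Centre of the black rubber face seal round the coupler's mouth, level with it; gives 1 mm at 16 N. With the sleeve back, poppet and balls resist the plug with 16 to 20 N at a false stop 14 mm before home, then 8 to 17 N. Home is where the shoulder meets the seal: the sleeve jumps forward; let go, the plug rises 1 to 3 mm and stays. Released short of home, it is pushed out again.
- sleeve (a joint): Travel (m) of the ribbed steel sleeve round the coupler: 0 forward (up, held by its spring), 0.0105 fully back (down, hard stop). The spring takes about 8 N at first, 16 N fully back. With no plug in, if it is drawn back beyond 0.009 and released, the balls catch it and it stays back at 0.006 to 0.0075.
- sleeve_rim (a point): Point on the sleeve's axis level with the upper face of the rim at its lower end (54 mm across, 7 mm tall); moves with the sleeve; 32.6 mm below the mouth when forward. Above it the ribbed part, 45 mm across and 29 mm tall, ends 3.6 mm below the mouth. Grip the ribs or push down on the rim.
- gauge_center (a point): Centre of the gauge's round case: a disc 62 mm across, 30 mm thick, rubber covered, upright; its x axis is square to the two flat faces (dial on the -x side), z up. Whole gauge about 0.4 kg. At the start it is parked with its plug hanging in a hole (33 mm wide, 70 mm deep) in a fixed grey stone offcut, 96 x 84 mm and 74 mm tall.
- gauge_boss (a point): Centre of the underside of the brass hexagon boss (41 mm across), 51 mm below the case centre; rests on the offcut at the start. The steel plug hangs below it, hidden in the hole: a hexagon 30 mm across, its underside the shoulder, then a nose 20 mm across and 30 mm long with a groove. On a long thread, screwed in to any depth: shoulder 14 to 34 mm, tip 44 to 64 mm below the boss.
- felt_wheel: Bystander: pale felt polishing wheel 60 mm across, 25 mm tall, lying flat; origin under its centre.
- sample_tile_2: Bystander: grey granite sample tile 56 x 56 x 10 mm, lying flat; origin under its centre.
- wedge_1: Bystander: beech wedge 30 x 75 x 22 mm, lying flat; origin under its centre.

How it is judged:
On the way, in this order (a step that is already met when the one before it is completed fails the run):
1. the sleeve has been pulled back and stays back by itself, with nothing touching the outlet (value of joint sleeve above 0.005 m and contact force between the fingers and air_outlet below 0.2 N and distance between gauge_center and coupler_mouth above 0.11 m), for 0.3 s.
2. the plug is home in the coupler and the sleeve has sprung forward over it (z of plug_shoulder in the frame of coupler_mouth below 0.0045 m and horizontal distance between gauge_center and coupler_mouth below 0.006 m and value of joint sleeve below 0.0015 m), for 0.2 s.
At the end, for the whole second after the job is handed in: The plug is home and locked: its shoulder less than 4.5 mm above the coupler's mouth, the gauge's centre within 6 mm of the coupler's axis and the gauge upright within 4 degrees, the sleeve forward again (under 1.5 mm back), the gauge at rest and released (all of step 2 and angle between gauge_center's own z axis and vertical below 0.07 rad and linear speed of gauge below 0.01 m/s); the robot touches nothing.
It fails at once if the plug is rammed: its shoulder presses on the coupler's rubber face seal with more than 18 N (about 30 N of push by the robot) (contact force between gauge and seal above 18 N).
It fails at once if a bystander is moved more than 25 mm (distance of any of felt_wheel, sample_tile_2, wedge_1 from where it was at the start of the episode above 0.025 m).
It also fails if it takes over 59 s, if anything falls off the work surface, if the arm or the gripper's body presses on something with over 40 N, if the wrist force passes 120 N, or if a joint passes its speed limit or range.

## Robot

A 6-joint arm with a two-finger parallel gripper is mounted at the origin on the work surface; the furniture and walls round the work are solid. World frame = base frame: x ahead of the robot, y to its left, z up, the work surface at z = 0. Lengths are in m, angles in rad, forces in N, time in s.
With the tool pointing down it reaches from about 0.35 to 1 m from the base axis. Payload 7.1 kg.
Tool frame: the origin (TCP) lies at the very end of the fingers, on their centre line; the grasp point (between the pads) lies arm.grip_depth behind it (arm.grip_depth is the distance from the TCP to the grasp point, in m); z points along the fingers, y is the direction in which the jaws open and shut (so a half turn about z gives the same grasp; the last joint's range is limited). The gripper opens to 85 mm and grips with 20 to 120 N. Pads are 22 mm wide; open, the fingers measure 114 mm over their backs; the gripper's body (76 mm by 85 mm) begins 54 mm behind the grasp point. The pads swing forward as they close: fully open they stand 13 mm farther back than shut.
Start: joints at [1.196, 0.423, 1.63, -0, 1.089, -0.019], TCP at [0.218, 0.586, 0.231] pointing down, gripper open.
Joint ranges: [-3, 3], [-0.9, 2.11], [0.09, 2.58], [-1.31, 4.45], [0.11, 2.69], [-2.54, 2.54]. Speed limits (rad/s): [2.39, 2.39, 3.01, 3.14, 3.14, 3.14].

## Interface

Orientations are given as a unit quaternion [w, x, y, z].
In Python, from rig import arm, solver, readout, optics gives the robot as it stands. Calls block until the motion is done:
- arm.goto(position, orientation): joint-space move of the TCP to a pose.
- arm.line_to(position, max_speed=0.15, ori=None, guard=None): straight line of the TCP; ori=None keeps the orientation; max_speed is the mean speed in m/s. With guard (N) it stops when the force on the tool has changed by that much, and returns True; else False.
- arm.goto_joints(angles): joint-space move.
- arm.let_go() and arm.clamp(strength=None): open the fingers fully, or close them until they stop; strength is the grip in N (None keeps the last).
- arm.pause(seconds).
- solver.ik(position, orientation): joint angles nearest the present ones, or None.
- readout.read_state(): the state.
- optics.read_camera(name): name is "scene" or "side" or "wrist"; returns a dict with "frame" (480x640x3 uint8, red, green, blue), "z_map" (480x640 float32, m along the optical axis (not along the pixel's ray), 0 where there is no reading), "vertical_fov" (degrees; the focal length in pixels is half the picture's height over the tangent of half this angle, whatever the lens; pixels are square), "cx", "cy" (the principal point, pixels), "origin" and "attitude" of the camera in the world; the wrist camera has in their place "mount" (4x4, takes a point from camera to tool coordinates, whose origin is the TCP and whose axes are the flange's). Camera axes: x right, y down, z forward; pixel columns grow to the right and rows downward; lengths in m; the calibration is good to about 2 mm. A picture is of the moment at which its call begins: read the wrist's pose just before it.
A pose or a line that the arm cannot do raises arm.MotionError and nothing moves.
- arm.hand_in(): hands the job in, once; it reports no verdict.
The state is a dict: "t": time; "joints": joint angles; "joint_vel": joint speeds; "effort": joint torques, N m; "eef_pos": TCP position; "tool_rot": TCP orientation; "force": force on the tool from outside, world axes, zero at the start; "torque": the same for the moment, N m; "finger_gap": opening from 0.0 (shut) to 1.0 (fully open).
Only numpy, scipy, OpenCV 4.12 (cv2) and the standard library are available. Lean on these libraries where they do the work, as an engineer would, in place of code of your own. Each camera call takes 0.05 s, during which the arm holds its last target.

## Working session

There is one attempt and no reset: what is moved stays moved. The work goes in short steps, each a Python script; the robot and the scene stay as the last script left them, time stands still between calls to the robot, and variables do not carry over. Pictures are saved under pics/ and viewed, and the job is handed in when it is done.

```bash
mkdir -p pics; ls; cat > h.py <<'E'
import numpy as np, cv2, pickle
from rig import arm, solver, readout, optics
def snap(name,fn):
    s=readout.read_state()
    d=optics.read_camera(name)
    d['state']=s
    cv2.imwrite('pics/'+fn+'.png',d['frame'][:,:,::-1])
    pickle.dump(d,open('pics/'+fn+'.pkl','wb'))
    return d
def load(fn): return pickle.load(open('pics/'+fn+'.pkl','rb'))
def foc(d): return 240/np.tan(np.radians(d['vertical_fov'])/2)
E
python3 - <<'E'
from h import *
for n in ['scene','side','wrist']:
    d=snap(n,n+'0')
    print(n,{k:(v if k not in('frame','z_map') else v.shape) for k,v in d.items()})
print(arm.grip_depth)
E
```

```text
pics
scene {'frame': (480, 640, 3), 'z_map': (480, 640), 'vertical_fov': 57.04114231714488, 'cx': 316.3121137862385, 'cy': 235.17355654068857, 'origin': array([ 0.25712006, -0.54660658,  0.7032576 ]), 'attitude': array([-0.38843065,  0.89677832, -0.19499579,  0.08298749]), 'state': {'t': 0.0, 'joints': array([ 1.19601013e+00,  4.23858648e-01,  1.63067038e+00,  1.41203635e-05,
        1.08859131e+00, -1.89825007e-02]), 'joint_vel': array([-0.0006097 , -0.0004612 ,  0.00062876,  0.00115406, -0.00020427,
       -0.00147436]), 'effort': array([-2.28503537e-03, -5.57381129e+01, -2.81734675e+01, -1.36608446e-04,
        7.30683154e-03, -1.54819816e-05]), 'eef_pos': array([0.21748171, 0.58537188, 0.23054228]), 'tool_rot': array([-1.55550618e-04,  1.76968105e-01,  9.84216290e-01, -7.47861848e-04]), 'force': array([-0.44018099,  0.3620144 ,  0.23684113]), 'torque': array([ 0.02599696, -0.0170565 ,  0.00404706]), 'finger_gap': 1.0000674423415004}}
side {'frame': (480, 640, 3), 'z_map': (480, 640), 'vertical_fov': 56.02461353451921, 'cx': 329.57927118177344, 'cy': 239.28843633524394, 'origin': 
[... 1319 characters left out ...]
 {'t': 0.1, 'joints': array([ 1.19602332e+00,  4.23798342e-01,  1.63063423e+00, -2.20076291e-05,
        1.08860031e+00, -1.90086038e-02]), 'joint_vel': array([ 9.90139704e-05, -2.64814955e-03, -2.41612503e-03,  1.47766271e-03,
       -1.19550023e-03,  1.89822076e-03]), 'effort': array([ 9.24675214e-05, -5.58425045e+01, -2.82448536e+01,  5.61276295e-05,
        2.98735155e-03,  9.72701855e-06]), 'eef_pos': array([0.21749164, 0.58539331, 0.23059413]), 'tool_rot': array([-1.31312383e-04,  1.76940514e-01,  9.84221284e-01, -7.08107641e-04]), 'force': array([-0.38039594,  0.30646949, -0.55050696]), 'torque': array([ 0.0268976 ,  0.08244653, -0.02201276]), 'finger_gap': 1.0018980933459718}}
0.0187
```

View pics/scene0.png

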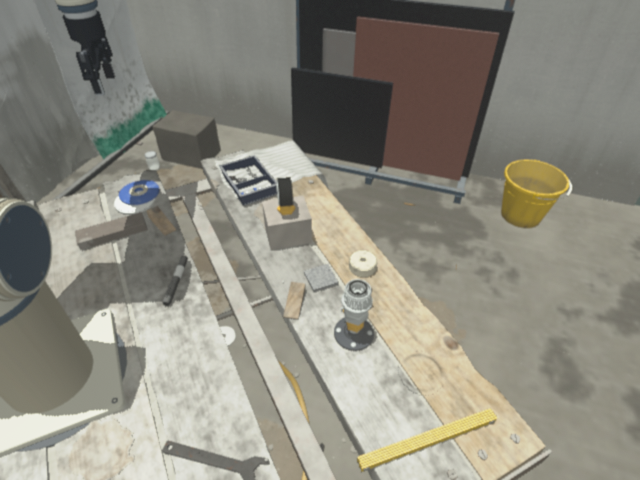

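View pics/side0.png

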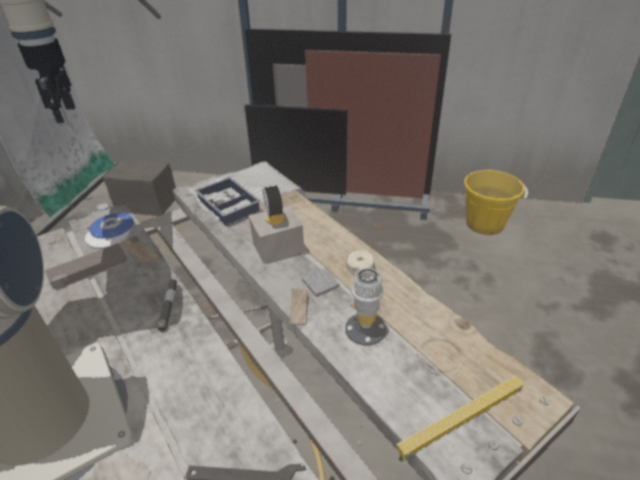

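View pics/wrist0.png

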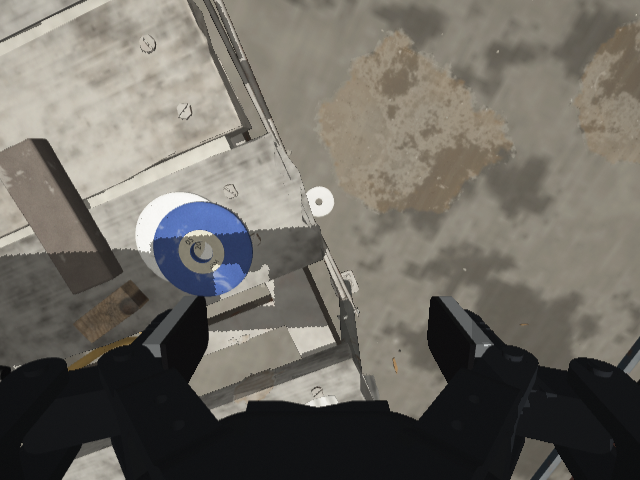

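Scene view: the gauge is edge-on on the offcut at (285,193) and the coupler mouth is at (358,288), with the felt at (362,263), tile at (320,276) and wedge at (295,300). The side view matches. Next: positions from depth.

```bash
cat >> h.py <<'E'
from scipy.spatial.transform import Rotation as R
def q2R(q): return R.from_quat([q[1],q[2],q[3],q[0]]).as_matrix()
def campose(d):
    if 'mount' in d:
        T=np.eye(4);T[:3,:3]=q2R(d['state']['tool_rot']);T[:3,3]=d['state']['eef_pos'];M=T@d['mount'];return M[:3,:3],M[:3,3]
    return q2R(d['attitude']),np.array(d['origin'])
def cloud(d):
    Rm,o=campose(d);f=foc(d);v,u=np.mgrid[0:480,0:640]
    z=d['z_map'];p=np.stack([(u-d['cx'])/f*z,(v-d['cy'])/f*z,z],-1)
    return p@Rm.T+o
def ray(d,u,v):
    Rm,o=campose(d);f=foc(d);r=Rm@np.array([(u-d['cx'])/f,(v-d['cy'])/f,1.]);return o,r
def onplane(d,u,v,z):
    o,r=ray(d,u,v);return o+r*(z-o[2])/r[2]
def proj(d,P):
    Rm,o=campose(d);f=foc(d);c=(np.atleast_2d(P)-o)@Rm;return np.stack([c[:,0]/c[:,2]*f+d['cx'],c[:,1]/c[:,2]*f+d['cy']],-1)
E
python3 - <<'E'
from h import *
for n,pts in [('scene0',[(358,288),(358,300),(285,180),(285,190),(285,210),(290,240),(362,263),(320,276),(295,300),(440,440)]),('side0',[(368,274),(272,195),(277,215),(360,262),(320,280),(300,305)])]:
    d=load(n);c=cloud(d)
    for u,v in pts: print(n,u,v,c[v,u].round(3),d['frame'][v,u])
    cv2.imwrite('pics/z_'+n+'.png',np.hstack([cv2.resize(d['frame'][150:250,230:330,::-1],(400,400),interpolation=2),cv2.resize(d['frame'][250:350,300:400,::-1],(400,400),interpolation=2)]))
E
```

```text
scene0 358 288 [ 0.523 -0.131  0.121] [143 145 139]
scene0 358 300 [ 0.508 -0.158  0.127] [172 175 170]
scene0 285 180 [0.508 0.167 0.155] [63 64 61]
scene0 285 190 [0.5   0.147 0.145] [63 63 59]
scene0 285 210 [0.5   0.156 0.084] [151 124  61]
scene0 290 240 [0.497 0.127 0.02 ] [118 115 107]
scene0 362 263 [ 0.607 -0.005  0.023] [237 234 216]
scene0 320 276 [0.518 0.012 0.007] [179 181 174]
scene0 295 300 [ 0.445 -0.026  0.009] [185 168 139]
scene0 440 440 [ 0.543 -0.371  0.012] [162 143  68]
side0 368 274 [ 0.527 -0.129  0.124] [134 134 132]
side0 272 195 [0.499 0.152 0.149] [66 65 63]
side0 277 215 [0.509 0.159 0.092] [121  99  60]
side0 360 262 [ 0.608 -0.005  0.024] [205 198 183]
side0 320 280 [0.519 0.012 0.009] [162 160 160]
side0 300 305 [ 0.447 -0.028  0.013] [165 149 132]
```

View pics/z_scene0.png

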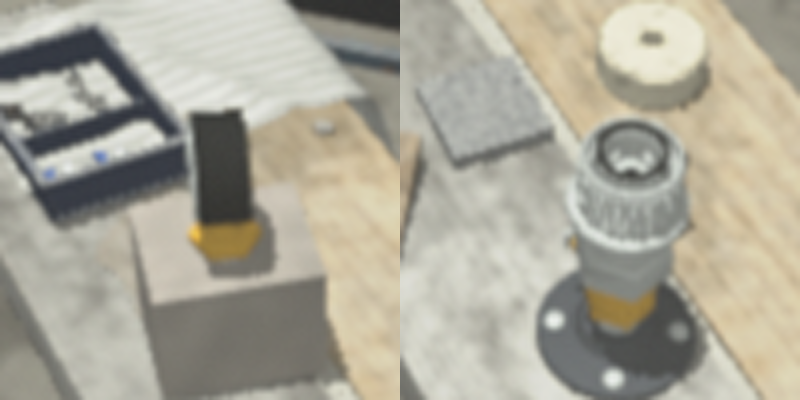

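View pics/z_side0.png

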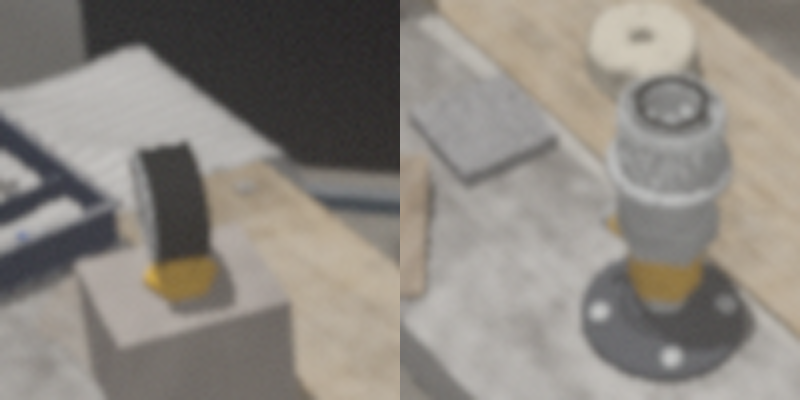

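```bash
cat >> h.py <<'E'
def ori(psi):
    "tool down, jaw y at yaw psi from world x"
    c,s=np.cos(psi),np.sin(psi)
    M=np.array([[-s,c,0],[c,s,0],[0,0,-1]]); M[:,0]=np.cross(M[:,1],M[:,2])
    q=R.from_matrix(M).as_quat();return np.array([q[3],q[0],q[1],q[2]])
E
python3 - <<'E'
from h import *
for p in [(0.52,-0.14,0.245),(0.505,0.165,0.24)]:
    print(solver.ik(p,ori(0)))
arm.goto((0.52,-0.14,0.245),ori(0))
d=snap('wrist','w1'); print(d['state']['t'],d['state']['eef_pos'],d['state']['tool_rot'])
print(proj(d,[[0.52,-0.14,0.135]]))
E
```

```text
[-2.85094276e-01  2.79955761e-01  1.80923039e+00 -4.44089210e-16
  1.05240650e+00 -2.85094276e-01]
[ 2.93397300e-01  2.75211905e-01  1.82904019e+00 -4.44089210e-16
  1.03734056e+00  2.93397300e-01]
2.925 [ 0.52020932 -0.13934811  0.24496647] [-5.36896683e-05  7.06730763e-01  7.07482596e-01  4.84204375e-05]
[[315.00340497 238.70180987]]
```

View pics/w1.png

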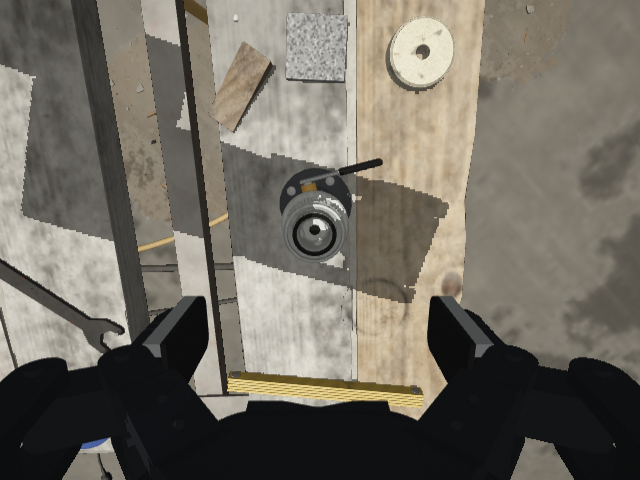

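The coupler is in view with its mouth around (315,233); the lever points right at (365,165), below the sleeve. Next I fit the ring.

```bash
python3 - <<'E'
from h import *
d=load('w1');c=cloud(d)
print('lever',c[162,375],c[166,350])
g=cv2.cvtColor(d['frame'],cv2.COLOR_RGB2GRAY)
m=((g<70)).astype(np.uint8); m[:200]=0;m[270:]=0;m[:,:285]=0;m[:,345:]=0
cs,_=cv2.findContours(m,cv2.RETR_CCOMP,cv2.CHAIN_APPROX_NONE)
for k in cs:
    if len(k)>25:
        e=cv2.fitEllipse(k);print(len(k),e,onplane(d,*e[0],0.135))
zz=c[...,2];mm=(zz>0.131)&(zz<0.145);mm[:200]=0;mm[270:]=0
print(c[mm].mean(0),mm.sum(),(c[mm].max(0)+c[mm].min(0))/2)
cv2.imwrite('pics/zw1.png',cv2.resize(d['frame'][190:280,270:360,::-1],(720,600*720//720-0),interpolation=2)[:600])
E
```

```text
lever [ 0.57298453 -0.09092478  0.05268955] [ 0.55089836 -0.09452429  0.05151364]
28 ((314.12493896484375, 229.51339721679688), (9.081433296203613, 10.113184928894043), 95.93157196044922) [ 0.51938433 -0.13330729  0.135     ]
123 ((314.00030517578125, 233.95249938964844), (42.34990310668945, 43.38082504272461), 100.0675277709961) [ 0.51929269 -0.13652994  0.135     ]
101 ((314.1102600097656, 233.90232849121094), (34.74380874633789, 36.30862808227539), 84.74468994140625) [ 0.51937044 -0.13649331  0.135     ]
[ 0.51965106 -0.13661713  0.13322778] 932 [ 0.51934098 -0.13651819  0.13364784]
```

View pics/zw1.png

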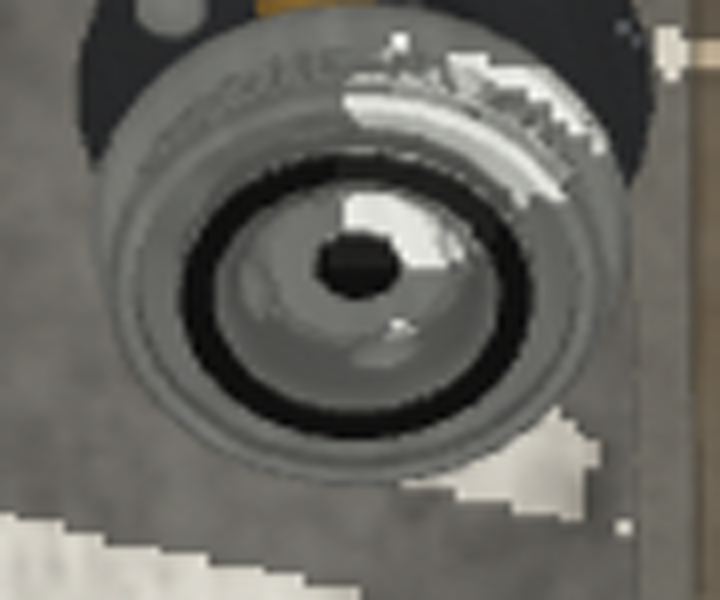

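```bash
python3 - <<'E'
from h import *
C=(0.5193,-0.1365)
arm.line_to((*C,0.15),0.12,guard=15)
print(arm.line_to((*C,0.107),0.06,guard=8),readout.read_state()['force'])
arm.clamp(60)
s=readout.read_state();print(s['t'],s['eef_pos'],s['force'],s['finger_gap'])
d=snap('wrist','w2');snap('side','s2')
E
```

```text
False [-0.17745435 -0.27732485 -0.83832644]
5.2417 [ 0.51780164 -0.13646418  0.10716002] [-4.92473036 -0.77435847  5.07963222] 0.5304720970447042
```

View pics/w2.png

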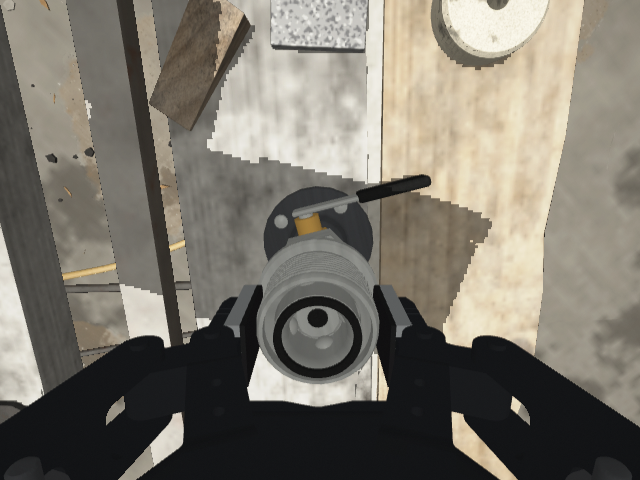

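The fingers have the sleeve ribs; the mouth is at (318,335). Pulling down next.

```bash
python3 - <<'E'
from h import *
s=readout.read_state();z0=s['eef_pos'][2]
x,y=0.5178,-0.1365
for z in [0.1030,0.0990,0.0950,0.0930,0.0910,0.0895]:
    r=arm.line_to((x,y,z),0.03,guard=26)
    s=readout.read_state();print(z,r,s['t'],s['eef_pos'].round(4),s['force'].round(1),s['finger_gap'])
    if r: break
    if z0-s['eef_pos'][2]>0.0102 and s['force'][2]>22: break
E
```

```text
0.103 False 5.6333 [ 0.5177 -0.1365  0.1034] [-0.6  0.3  5.5] 0.5283952395143503
0.099 False 5.9167 [ 0.5178 -0.1366  0.0998] [-2.8  0.7 11.5] 0.5269937355693627
0.095 True 6.125 [ 0.5178 -0.1366  0.098 ] [-2.5  0.9 11.9] 0.5299474822314895
```

```bash
python3 - <<'E'
from h import *
arm.pause(0.2)
s=readout.read_state();print(s['eef_pos'].round(4),s['force'].round(1))
d=snap('wrist','w3');snap('side','s3')
a=load('w2')['frame'][200:440,190:450,::-1];b=d['frame'][200:440,190:450,::-1]
cv2.imwrite('pics/c23.png',cv2.resize(np.hstack([a,b]),(800,369),interpolation=2))
a=load('s2')['frame'][230:350,310:430,::-1];b=load('s3')['frame'][230:350,310:430,::-1]
cv2.imwrite('pics/cs23.png',cv2.resize(np.hstack([a,b]),(800,400),interpolation=2))
E
```

```text
[ 0.5178 -0.1365  0.098 ] [-3.2  0.6 12.9]
```

View pics/c23.png

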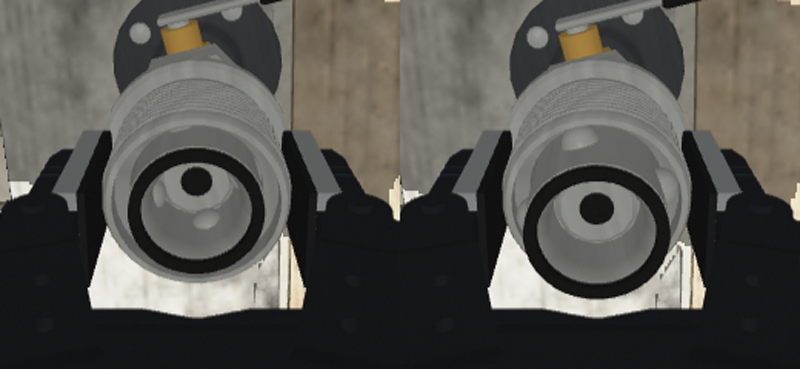

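View pics/cs23.png

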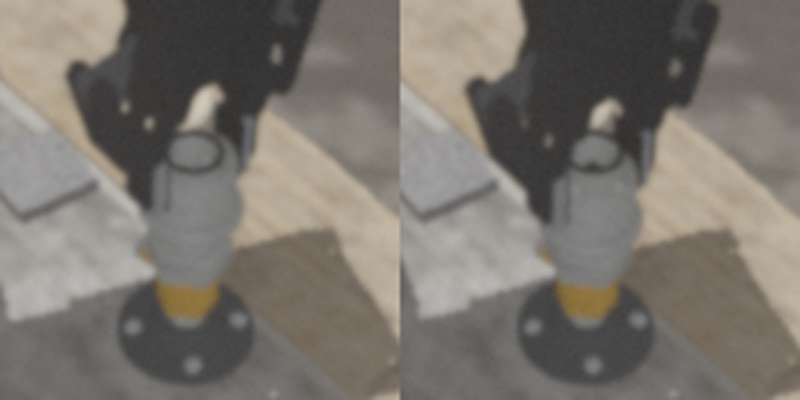

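The sleeve moved down with the gripper and the mouth now stands further out. It's about 9 mm back, so I'll push slowly to the stop.

```bash
python3 - <<'E'
from h import *
x,y=0.5178,-0.1365
for z in [0.0965,0.095,0.0935,0.092,0.0905]:
    r=arm.line_to((x,y,z),0.01,guard=25)
    s=readout.read_state();print(z,r,s['t'],s['eef_pos'].round(4),s['force'].round(1),s['finger_gap'])
    if r or s['force'][2]>28: break
snap('wrist','w4')
E
```

```text
0.0965 False 6.675 [ 0.5178 -0.1365  0.0978] [-5.   0.7 15.6] 0.5280935353790127
0.095 True 6.8833 [ 0.5178 -0.1366  0.0981] [-3.1  1.2 12.5] 0.5309621434216577
```

It's hard-stopped at 0.0978: the push rises steeply there and the guard trips. Releasing and checking.

```bash
python3 - <<'E'
from h import *
arm.let_go()
s=readout.read_state();print(s['t'],s['eef_pos'].round(4),s['force'].round(1))
arm.line_to((0.5178,-0.1365,0.155),0.1)
arm.line_to((0.52,-0.14,0.245),0.15)
arm.pause(0.35)
d=snap('wrist','w5');print(d['state']['t'],d['state']['force'])
g=cv2.cvtColor(d['frame'],cv2.COLOR_RGB2GRAY)
m=((g<70)).astype(np.uint8); m[:200]=0;m[270:]=0;m[:,:285]=0;m[:,345:]=0
cs,_=cv2.findContours(m,cv2.RETR_CCOMP,cv2.CHAIN_APPROX_NONE)
for k in cs:
    if len(k)>60:
        e=cv2.fitEllipse(k);print(len(k),e,onplane(d,*e[0],0.135))
a=load('w1')['frame'][180:280,260:360,::-1];b=d['frame'][180:280,260:360,::-1]
cv2.imwrite('pics/c15.png',cv2.resize(np.hstack([a,b]),(800,400),interpolation=2))
# gauge view
arm.goto((0.505,0.165,0.245),ori(0))
d=snap('wrist','w6');print(d['state']['t'],d['state']['eef_pos'])
c=cloud(d)
z=c[...,2]
for lo,hi in [(0.148,0.17),(0.07,0.08)]:
    mm=(z>lo)&(z<hi)&(abs(c[...,0]-.505)<.08)&(abs(c[...,1]-.165)<.08);print(lo,mm.sum(),c[mm].min(0),c[mm].max(0),c[mm].mean(0))
E
```

```text
7.4167 [ 0.5172 -0.1364  0.0969] [0.2 0.2 0.7]
9.2417 [ 0.33326447  0.08512717 -0.93799765]
124 ((315.23443603515625, 233.54263305664062), (42.86711120605469, 43.36370086669922), 96.55895233154297) [ 0.51928708 -0.1366093   0.135     ]
100 ((315.3434143066406, 233.55999755859375), (34.88225173950195, 36.229190826416016), 82.17031860351562) [ 0.51936391 -0.13662176  0.135     ]
10.4583 [0.50525047 0.16427701 0.24502385]
0.148 2674 [0.48819325 0.14715245 0.14802769] [0.52704412 0.1920821  0.15731716] [0.50773602 0.17132466 0.15301874]
0.07 6951 [0.45377357 0.1197465  0.07001966] [0.56287808 0.2193524  0.07801659] [0.50727105 0.17630549 0.07362257]
```

View pics/c15.png

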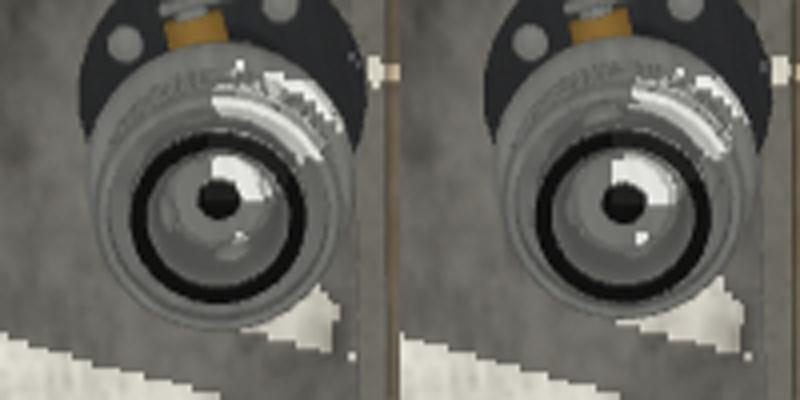

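View pics/w6.png

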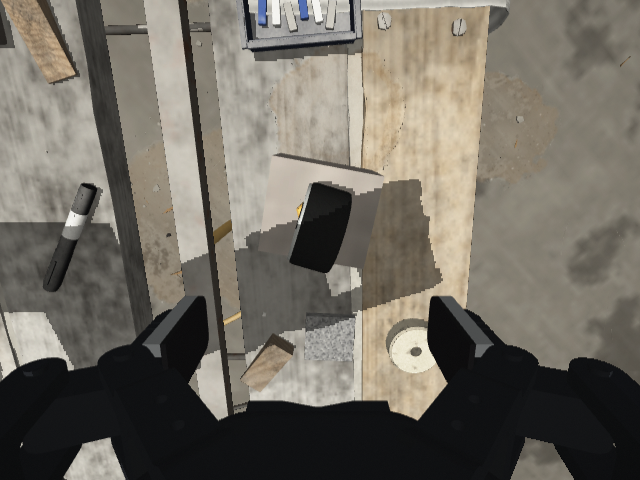

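```bash
python3 - <<'E'
from h import *
for n in ['w1','w5']:
    c=cloud(load(n));r=np.hypot(c[...,0]-.5193,c[...,1]+.1366)
    mm=(r>0.0185)&(r<.0215)&(c[...,1]<-.1366)&(c[...,2]>.11);print(n,mm.sum(),np.median(c[mm][:,2]))
    mm=(r<.0155)&(r>.0118)&(c[...,2]>.12);print(' mouth',np.median(c[mm][:,2]))
d=load('w6');c=cloud(d);z=c[...,2]
near=(abs(c[...,0]-.505)<.06)&(abs(c[...,1]-.17)<.06)
for lo in (0.13,0.14,0.145,0.15):
    P=c[near&(z>lo)][:,:2].astype(np.float32)
    r=cv2.minAreaRect(P*1000);print(lo,r)
print('zmax',np.percentile(z[near],99.5))
m=near&(z>0.10)
b=c[near&(z>.152)];print(b.mean(0))
# per y slice x center in the upper strip
E
```

```text
w1 488 0.1272931151065692
 mouth 0.3256914344806877
w5 366 0.12284785446364058
 mouth 0.3244890303901956
0.13 ((505.54852294921875, 170.48533630371094), (61.34682846069336, 121.2325210571289), 78.12954711914062)
0.14 ((505.381591796875, 170.50430297851562), (55.48481750488281, 121.35211181640625), 81.11698150634766)
0.145 ((505.26409912109375, 170.58737182617188), (50.53166198730469, 121.22718811035156), 83.66494750976562)
0.15 ((505.0477294921875, 170.17556762695312), (41.5844841003418, 120.55860900878906), 87.632080078125)
zmax 0.34570234889907453
[0.50269578 0.17529693 0.31438011]
```

```bash
python3 - <<'E'
from h import *
for n in ['w1','w5']:
    c=cloud(load(n));r=np.hypot(c[...,0]-.5193,c[...,1]+.1366)
    mm=(r>0.0175)&(r<.0225)&(c[...,2]>.11)&(c[...,2]<.17);print(n,mm.sum(),np.percentile(c[mm][:,2],[10,30,50,70,90,97]).round(4))
d=load('w6');c=cloud(d);z=c[...,2]
near=(abs(c[...,0]-.505)<.06)&(abs(c[...,1]-.17)<.06)&(z<.17)
for lo in (0.10,0.13,0.14,0.145,0.15):
    P=c[near&(z>lo)][:,:2].astype(np.float32)
    r=cv2.minAreaRect(P*1000);print(lo,len(P),np.round(r[0],1),np.round(r[1],1),r[2])
print('zmax',np.percentile(z[near],99.5))
# dark mask
hsv=cv2.cvtColor(d['frame'],cv2.COLOR_RGB2HSV)
m=((d['frame'].max(2)<60)&near).astype(np.uint8)
cs,_=cv2.findContours(m,0,2);k=max(cs,key=cv2.contourArea);print(cv2.contourArea(k),cv2.minAreaRect(k))
cv2.imwrite('pics/zw6.png',cv2.resize(d['frame'][140:300,240:400,::-1],(600,600),interpolation=2))
E
```

```text
w1 1289 [0.1237 0.1253 0.1283 0.1305 0.1314 0.1319]
w5 1078 [0.1176 0.1196 0.123  0.1242 0.125  0.1255]
0.1 3988 [507.5 170.5] [60.7 32. ] 72.6842269897461
0.13 3850 [507.5 170.1] [59.9 31.7] 72.6842269897461
0.14 3474 [507.5 170. ] [53.8 31.6] 72.94026947021484
0.145 3054 [507.6 170.3] [47.5 31.6] 72.91526794433594
0.15 2362 [507.6 170.3] [38.9 31.6] 72.91526794433594
zmax 0.15609085232182957
3572.5 ((322.23419189453125, 228.13223266601562), (45.25004196166992, 85.16188049316406), 16.771224975585938)
```

View pics/zw6.png

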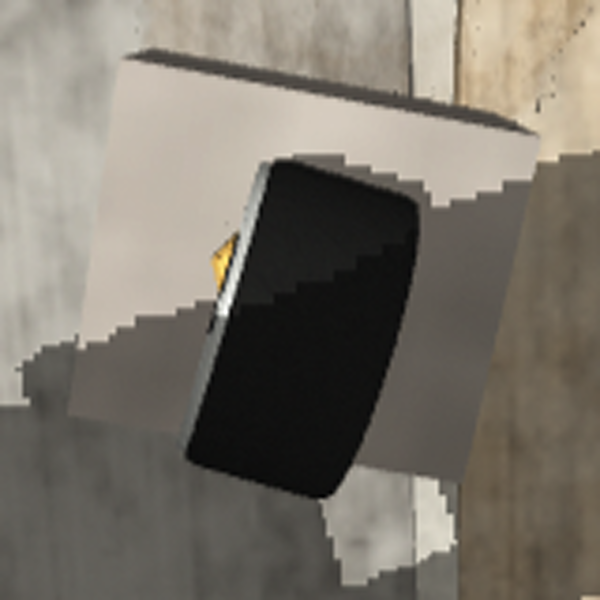

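The sleeve stays back, about 6.2 mm down by depth. Gauge centre is around (0.507,0.170), face normal at yaw −17.2°. I'll grasp it across the faces and lift straight up.

```bash
python3 - <<'E'
from h import *
psi=np.radians(-17.25)
G=(0.5058,0.1698)
arm.goto((*G,0.205),ori(psi))
print(arm.line_to((*G,0.1065),0.1,guard=10))
arm.clamp(100)
s=readout.read_state();print(s['t'],s['eef_pos'].round(4),s['force'].round(2),s['torque'].round(2),s['finger_gap'])
snap('wrist','w7')
print(arm.line_to((s['eef_pos'][0],s['eef_pos'][1],0.26),0.12))
arm.pause(0.1)
s=readout.read_state();print(s['t'],s['eef_pos'].round(4),s['force'].round(2),s['finger_gap'],s['tool_rot'])
snap('wrist','w8');snap('side','s8');snap('scene','c8')
for n,fn in (('side','s8'),('scene','c8')):
    d=load(fn);p=proj(d,s['eef_pos'])[0];print(p)
    u,v=p.astype(int);a=d['frame'][v-60:v+90,u-75:u+75,::-1];cv2.imwrite('pics/z'+fn+'.png',cv2.resize(a,(600,600),interpolation=2))
E
```

```text
False
12.5917 [0.5063 0.1698 0.107 ] [-0.38 -1.31  4.81] [-0.17  0.07  0.04] 0.3401608066083674
False
14.175 [0.5058 0.1697 0.2592] [-0.7   0.34 -3.91] 0.34079032705629675 [-2.59757858e-04  8.05159413e-01  5.93057898e-01 -7.62862998e-04]
[264.91667873 141.02290088]
[280.57687614 135.4895332 ]
```

```bash
python3 -c "
import cv2,numpy as np
cv2.imwrite('pics/j8.png',cv2.resize(np.hstack([cv2.imread('pics/zs8.png'),cv2.imread('pics/zc8.png')]),(800,400)))"
```

```text
(no output)
```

View pics/j8.png

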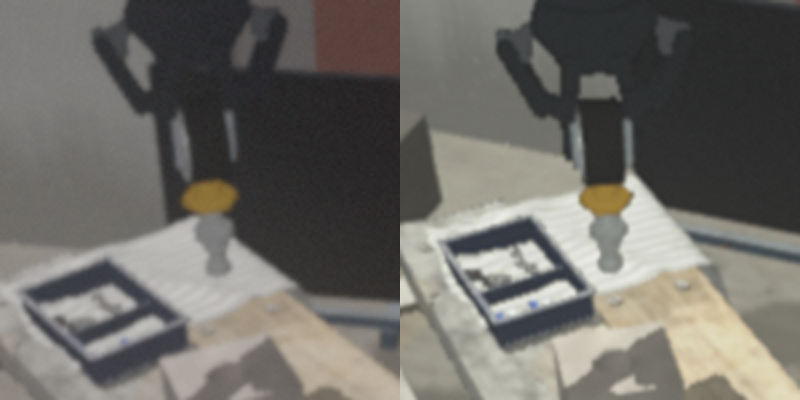

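View pics/w8.png

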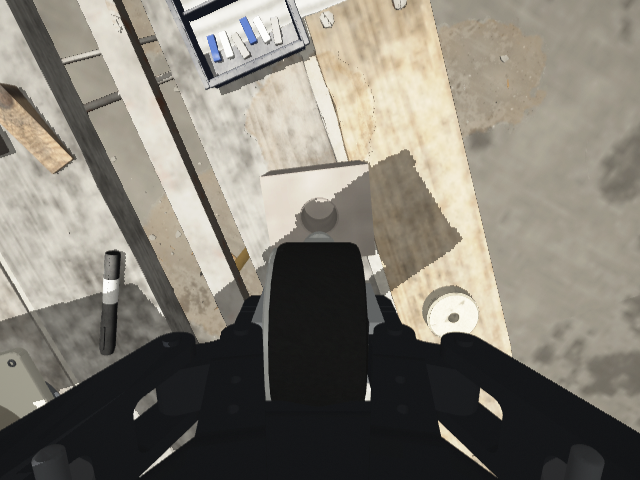

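The plug hangs below the brass boss, tip near scene pixel (284,176) and side (270,184). I'll work out its length, then carry the gauge above the coupler.

```bash
cat >> h.py <<'E'
def tri(dl,pl):
    A=np.zeros((3,3));b=np.zeros(3)
    for d,p in zip(dl,pl):
        o,r=ray(d,*p);r=r/np.linalg.norm(r);M=np.eye(3)-np.outer(r,r);A+=M;b+=M@o
    return np.linalg.solve(A,b)
E
python3 - <<'E'
from h import *
print(tri([load('c8'),load('s8')],[(283.7,176),(270.4,184)]))
arm.goto((0.5178,-0.1365,0.26),ori(0))
arm.pause(0.15)
s=readout.read_state();print(s['t'],s['eef_pos'].round(4),s['force'].round(2),s['finger_gap'],s['tool_rot'])
snap('wrist','w9');snap('side','s9');snap('scene','c9')
ims=[]
for fn in ('s9','c9'):
    d=load(fn);p=proj(d,[s['eef_pos'],s['eef_pos']-[0,0,.09],(.5193,-.1365,.135)]);print(p)
    u,v=p[1].astype(int);print(u-60,v-80);a=d['frame'][v-80:v+70,u-60:u+60,::-1];ims.append(cv2.resize(a,(400,500),interpolation=2))
cv2.imwrite('pics/j9.png',np.hstack(ims))
E
```

```text
[0.50631626 0.16815283 0.16452898]
15.65 [ 0.518  -0.1354  0.26  ] [-0.22  0.61 -4.37] 0.3368600815322075 [-7.75916158e-05  7.06582366e-01  7.07630801e-01  6.60959932e-05]
[[369.11148995 210.78395781]
 [367.16083002 257.28763294]
 [367.50244213 273.58489952]]
307 177
[[362.38287686 230.36151918]
 [358.56872298 271.21580229]
 [358.23934942 285.49007483]]
298 191
```

View pics/j9.png

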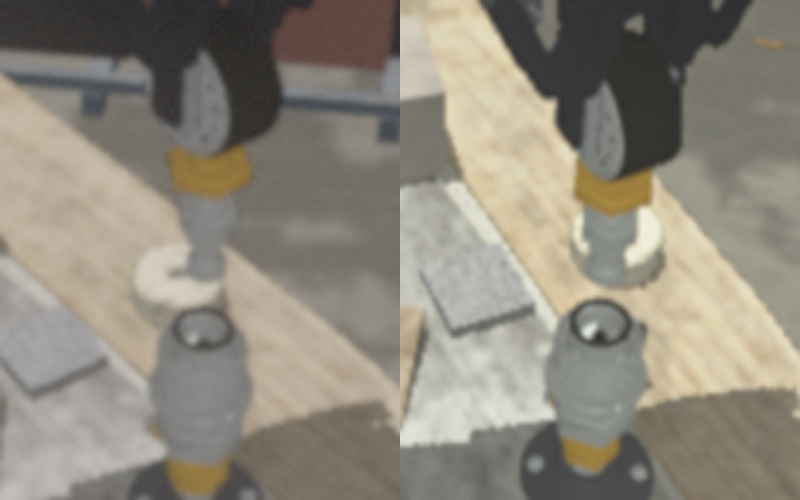

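Tip is about 95 mm below the TCP, so home should be near TCP z 0.200. Next I'll lower it to just above the mouth and check alignment in both views.

```bash
python3 - <<'E'
from h import *
print(arm.line_to((0.5178,-0.1365,0.236),0.06,ori=ori(0),guard=8))
arm.pause(0.15)
s=readout.read_state();print(s['t'],s['eef_pos'].round(4),s['force'].round(2),s['torque'].round(2))
snap('side','s10');snap('scene','c10')
ims=[]
for fn in ('s10','c10'):
    d=load(fn);p=proj(d,[(.5193,-.1365,.135)]);print(p)
    u,v=p[0].astype(int);print(u-30,v-45);a=d['frame'][v-45:v+25,u-30:u+30,::-1];ims.append(cv2.resize(a,(400,467),interpolation=cv2.INTER_CUBIC))
cv2.imwrite('pics/j10.png',np.hstack(ims))
E
```

```text
False
16.5 [ 0.5181 -0.1366  0.2363] [-0.5   0.69 -3.86] [ 0.04 -0.    0.04]
[[367.50244213 273.58489952]]
337 228
[[358.23934942 285.49007483]]
328 240
```

View pics/j10.png

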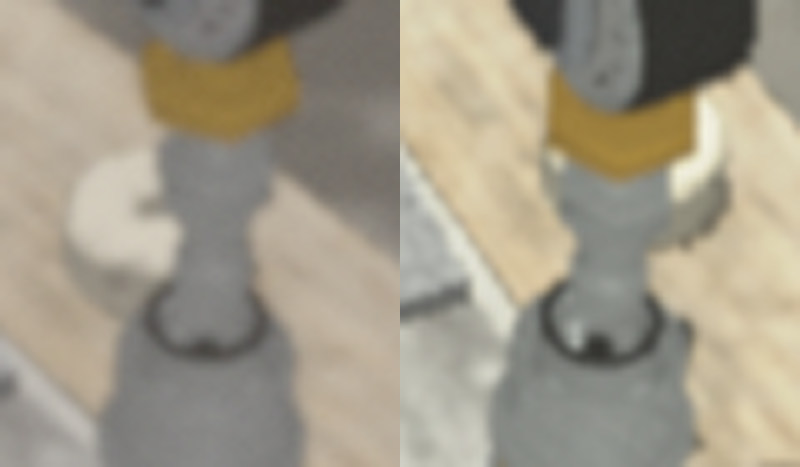

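The nose is over the mouth but looks 1 to 1.5 px to the right of the ring in both views: nose centre 216 vs ring 207 (side crop), 612 vs 602 (scene crop). I'll quantify it.

```bash
python3 - <<'E'
from h import *
from scipy.ndimage import gaussian_filter
for fn in ('s10','c10'):
    d=load(fn);Rm,o=campose(d);print(fn,'right',Rm[:,0].round(3),'down',Rm[:,1].round(3),'fwd',Rm[:,2].round(3))
    g=gaussian_filter(cv2.cvtColor(d['frame'],cv2.COLOR_RGB2GRAY).astype(float),0.7)
    f=d['frame'].astype(int)
    u0,v0=(337,228) if fn=='s10' else (328,240)
    # saturation as contrast: plug is neutral grey, wood is brown
    sat=gaussian_filter((f[...,0]-f[...,2]).astype(float),0.6)
    for v in range(v0+20,v0+44):
        print(v-v0,' '.join('%3d'%x for x in sat[v,u0+18:u0+46]))
E
```

```text
s10 right [ 0.824 -0.566 -0.019] down [-0.358 -0.496 -0.791] fwd [ 0.438  0.659 -0.611]
20  31  30  30  30  29  26  22  20  19  23  29  34  41  46  51  56  59  54  44  33  22  15  13  13  13  11  12  12
21  30  29  29  28  26  21  14   9   6   8  11  13  17  21  26  32  35  30  21  13   9   7   9  11  12  11  12  12
22  28  27  26  26  23  17   9   4   3   3   4   4   5   7   9  12  14  12   8   5   4   4   7   9  11  12  12  12
23  25  25  24  23  21  16   9   4   3   2   2   2   2   2   3   4   4   4   2   2   2   3   5   8  11  12  12  12
24  23  23  22  22  20  15   8   3   2   2   2   2   2   1   2   2   2   2   1   1   2   2   5   9  12  12  12  13
25  22  22  22  21  20  16   9   4   2   1   1   2   2   2   2   2   2   1   1   1   1   3   7  13  16  16  14  13
26  22  22  22  21  20  16  10   5   2   1   1   1   1   1   1   1   1   1   1   2   2   4  10  17  21  20  17  14
27  21  21  21  21  20  16  11   5   3   2   2   2   2   2   2   1   2   2   2   2   2   5  12  20  25  25  22  18
28  20  21  21  21  20  17  11   5   2   2   1   2   2   2   2   2   1   1   2   2   3   5  
[... 3895 characters left out ...]
39  43  44
38  53  53  52  51  50  47  41  30  13   3   1   1   1   1   1   1   2   4  13  27  37  41  44  45  44  44  45  45
39  54  54  54  53  52  48  40  25   9   2   1   1   1   1   1   1   2   4  12  27  38  43  45  46  46  46  46  46
40  55  55  54  53  52  48  39  21   7   2   1   1   1   1   1   1   1   3  11  26  38  43  45  45  45  45  46  46
41  54  55  54  53  49  42  31  15   4   1   1   1   1   1   1   1   1   3  11  26  39  43  45  46  45  45  46  47
42  53  55  54  50  41  29  16   6   2   1   1   1   1   1   1   1   1   3  11  27  39  43  44  44  45  45  45  47
43  51  50  45  38  27  14   4   1   1   1   1   1   1   1   1   1   1   2   9  23  36  41  42  43  44  44  45  46
```

```bash
python3 - <<'E'
from h import *
from scipy.ndimage import gaussian_filter
for fn,rc in (('side0',(368,274)),('scene0',(358,286)),('s9',(368,274)),('c9',(358,286))):
    d=load(fn);u0,v0=rc
    g=cv2.cvtColor(d['frame'],cv2.COLOR_RGB2GRAY)
    k=8;a=cv2.resize(g[v0-16:v0+16,u0-16:u0+16],None,fx=k,fy=k,interpolation=cv2.INTER_CUBIC)
    a=cv2.GaussianBlur(a,(0,0),3)
    for th in (75,85,95,105):
        m=(a<th).astype(np.uint8)
        cs,_=cv2.findContours(m,cv2.RETR_CCOMP,cv2.CHAIN_APPROX_NONE)
        for c in cs:
            if len(c)>180:
                e=cv2.fitEllipse(c);print(fn,th,len(c),((e[0][0]+.5)/k-.5+u0-16).round(2) if 0 else round((e[0][0]+.5)/k-.5+u0-16,2),round((e[0][1]+.5)/k-.5+v0-16,2),np.round(np.array(e[1])/k,1))
for fn in ('s10','c10'):
    d=load(fn);print(proj(d,[(.5193,-.1365,.135),(.5193,-.1365,.150),(.5193,-.1365,.160),(.5178,-.1365,.135)]).round(2).tolist())
E
```

```text
scene0 105 418 358.08 287.67 [13.5 17.8]
s9 95 224 371.49 278.18 [ 4.7 11.4]
s9 105 391 369.31 275.47 [12.3 14. ]
c9 95 341 360.68 288.98 [ 9.4 13.5]
c9 105 652 357.63 287.64 [13.1 17.7]
[[367.5, 273.58], [367.8, 266.74], [368.01, 262.09], [366.79, 273.94]]
[[358.24, 285.49], [358.81, 279.58], [359.19, 275.55], [357.45, 285.78]]
```

```bash
python3 - <<'E'
from h import *
from scipy.optimize import least_squares
for fn,ref in (('w6',None),('w8',None),('w9',None)):
    d=load(fn);c=cloud(d);s=d['state'];Rm=q2R(s['tool_rot'])
    cx=(507.3/1000,.1698) if fn=='w6' else s['eef_pos'][:2]
    psi=np.radians(-17.25) if fn!='w9' else 0
    n=np.array([np.cos(psi),np.sin(psi)]);t=np.array([-n[1],n[0]])
    P=c-np.array([*cx,0]);a=P[...,:2]@n;b=P[...,:2]@t
    z=c[...,2]
    zc=.125 if fn=='w6' else s['eef_pos'][2]+.018
    rr=np.hypot(b,z-zc)
    m=(abs(a)<.011)&(rr>.027)&(rr<.035)&(d['frame'].max(2)<90)&(z>zc+.006)
    f=lambda p:np.hypot(b[m]-p[0],z[m]-p[1])-.031
    r=least_squares(f,[0,zc],loss='soft_l1',f_scale=.0005)
    print(fn,m.sum(),'t',r.x[0].round(5),'z',r.x[1].round(4),'res',np.median(abs(r.fun)).round(5), 'b range',b[m].min().round(3),b[m].max().round(3),'dz tcp',(r.x[1]-s['eef_pos'][2]).round(4))
E
```

```text
w6 2725 t -3e-05 z 0.1243 res 0.00037 b range -0.03 0.03 dz tcp -0.1207
w8 11022 t 9e-05 z 0.2766 res 0.00036 b range -0.013 0.031 dz tcp 0.0175
w9 11000 t -0.00037 z 0.2775 res 0.00037 b range -0.014 0.03 dz tcp 0.0175
```

The estimates agree to about 1 mm, well inside the 2.5 mm lead-in, so I'll nudge slightly and go down by feel, watching lateral forces.

```bash
cat > ins.py <<'E'
from h import *
F0=-4.0
def st(): return readout.read_state()
def avg(n=3):
    L=[]
    for _ in range(n):
        arm.pause(0.02);L.append(st())
    return np.mean([l['force'] for l in L],0),L[-1]
E
python3 - <<'E'
from ins import *
x,y=0.5175,-0.1360
arm.line_to((x,y,0.2355),0.03,ori=ori(0))
for z in [0.231,0.229,0.227,0.225,0.222,0.219]:
    r=arm.line_to((x,y,z),0.025,ori=ori(0),guard=10)
    F,s=avg();print(z,r,round(s['t'],2),s['eef_pos'].round(4),F.round(1),s['torque'].round(2))
    if r or F[2]>6 or np.hypot(F[0],F[1])>6: break
E
```

```text
0.231 False 17.23 [ 0.5174 -0.136   0.2309] [ 0.1 -0.2 -4.4] [ 0.08 -0.04  0.  ]
0.229 False 17.53 [ 0.5175 -0.136   0.2289] [-0.  -0.3 -4.3] [-0.05 -0.05  0.02]
0.227 False 17.83 [ 0.5175 -0.136   0.2269] [ 0.1 -0.3 -4.4] [ 0.   -0.    0.02]
0.225 False 18.13 [ 0.5175 -0.136   0.2249] [-0.1 -0.1 -4.5] [-0.02  0.06 -0.01]
0.222 False 18.45 [ 0.5174 -0.136   0.2219] [-0.2 -0.1 -3.9] [-0.    0.05 -0.01]
0.219 False 18.77 [ 0.5174 -0.136   0.2188] [-0.  -0.  -4.2] [-0.1   0.08  0.03]
```

Already about 11 mm inside with no side force. Continuing to the false stop and on to home.

```bash
python3 - <<'E'
from ins import *
x,y=0.5175,-0.1360
z=0.218
while z>0.2045:
    r=arm.line_to((x,y,z),0.02,ori=ori(0),guard=22)
    s=st();P=s['force'][2]+4.2
    print(round(z,4),r,round(s['t'],2),s['eef_pos'].round(4),s['force'].round(1),'P',P.round(1))
    if r or P>22.5 or abs(s['force'][:2]).max()>8: break
    z-=0.001
E
```

```text
0.218 False 19.02 [ 0.5175 -0.1361  0.2179] [-0.8 -0.9 -4.7] P -0.5
0.217 False 19.27 [ 0.5175 -0.136   0.217 ] [ 0.4 -0.8 -5.1] P -0.9
0.216 False 19.52 [ 0.5175 -0.136   0.2159] [-0.5 -1.4 -5. ] P -0.8
0.215 False 19.77 [ 0.5176 -0.136   0.2151] [-0.6 -0.7 -3.5] P 0.7
0.214 False 20.02 [ 0.5178 -0.1361  0.215 ] [-2.1 -0.4  6. ] P 10.2
0.213 False 20.27 [ 0.5179 -0.1362  0.2143] [-4.2 -0.4  8.4] P 12.6
0.212 False 20.52 [ 0.5179 -0.1362  0.2134] [-3.6 -0.2  9. ] P 13.2
0.211 False 20.77 [ 0.5178 -0.1362  0.2123] [-2.6 -0.5  7. ] P 11.2
0.21 False 21.02 [ 0.5179 -0.1362  0.2115] [-4.9 -0.8  9.9] P 14.1
0.209 False 21.27 [ 0.5179 -0.1363  0.2107] [-3.5 -0.8 10.5] P 14.7
0.208 False 21.52 [ 0.5178 -0.1363  0.2094] [-4.3 -0.9  9.5] P 13.7
0.207 False 21.77 [ 0.5178 -0.1362  0.2084] [-3.2 -1.3  8.6] P 12.8
0.206 False 22.02 [ 0.5177 -0.1362  0.2072] [-3.3 -1.2  6.7] P 10.9
0.205 False 22.27 [ 0.5178 -0.1363  0.2063] [-3.4 -1.1  8.1] P 12.3
```

```bash
python3 - <<'E'
from ins import *
x,y=0.5175,-0.1360
z=0.2044
while z>0.1965:
    r=arm.line_to((x,y,z),0.015,ori=ori(0),guard=14)
    s=st();P=s['force'][2]+4.2
    print(round(z,4),r,round(s['t'],2),s['eef_pos'].round(4),s['force'].round(1),'P',P.round(1))
    if r or P>19 or abs(s['force'][:2]).max()>9: break
    z-=0.0006 if s['eef_pos'][2]>.2025 else .0004
snap('side','s11');snap('scene','c11')
ims=[]
for fn in ('s11','c11'):
    d=load(fn);p=proj(d,[(.5193,-.1365,.135)])
    u,v=p[0].astype(int);a=d['frame'][v-45:v+35,u-32:u+32,::-1];ims.append(cv2.resize(a,(400,500),interpolation=cv2.INTER_CUBIC))
cv2.imwrite('pics/j11.png',np.hstack(ims))
E
```

```text
0.2044 False 22.52 [ 0.5179 -0.1363  0.2061] [-4.6 -0.5 13.4] P 17.6
0.2038 False 22.77 [ 0.5179 -0.1364  0.2054] [-3.8 -1.3  9.6] P 13.8
0.2032 False 23.02 [ 0.5179 -0.1363  0.205 ] [-4.8 -1.5 13.3] P 17.5
0.2026 False 23.27 [ 0.5179 -0.1364  0.2049] [-5.7 -1.4 16.5] P 20.7
```

View pics/j11.png

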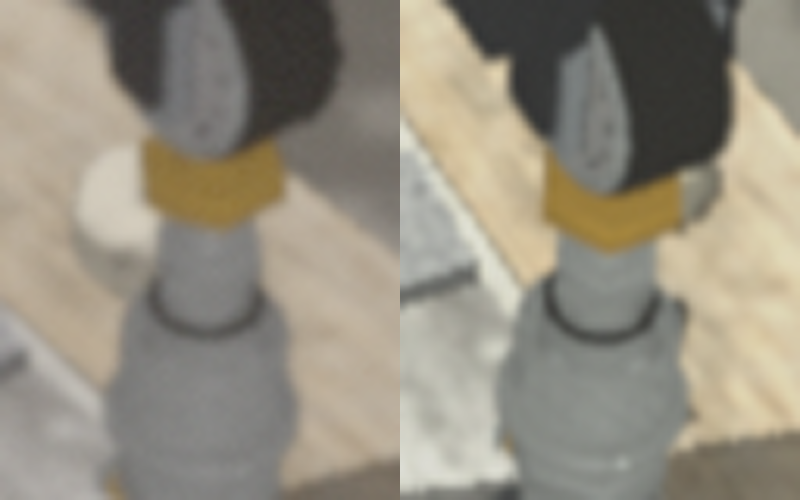

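Push is 20.7 N at TCP 0.2049 and it has stopped moving. I need the shoulder height to tell the false stop from home.

```bash
python3 - <<'E'
from h import *
from scipy.optimize import brentq
for fn,rows in (('s10',[257.5,259]),('c10',[273,275])):
    d=load(fn)
    for r in rows:
        for xy in [(.519,-.1365)]:
            z=brentq(lambda z:proj(d,[(*xy,z)])[0,1]-r,.1,.2);print(fn,r,z,'sh below tcp',.2363-z)
# mouth check with bias: row of ring centre
for fn,r in (('side0',274.5),('scene0',287.67)):
    d=load(fn);print(fn,proj(d,[(.519,-.1365,.135)])[0,1],r)
from scipy.ndimage import gaussian_filter
for fn,(u0,v0) in (('s11',(355,248)),('c11',(346,262))):
    d=load(fn);f=d['frame'].astype(int);g=f.sum(2)//3
    print(fn)
    for v in range(v0,v0+40): print(v,' '.join('%3d'%x for x in g[v,u0:u0+27]))
E
```

```text
s10 257.5 0.16983538360526845 sh below tcp 0.06646461639473156
s10 259 0.16668516653390905 sh below tcp 0.06961483346609096
c10 273 0.1663608715441483 sh below tcp 0.0699391284558517
c10 275 0.16148448696157228 sh below tcp 0.07481551303842773
side0 273.6560301957857 274.5
scene0 285.5472736345375 287.67
s11
248 169 168 161 149 132 123 119 120 122 123 121 113 108 113 120 123 125 118 100  74  59  55  55  57  66  78  87
249 168 167 159 147 131 121 120 121 122 125 121 112 110 116 121 122 122 109  89  68  56  60  62  72  82  94 102
250 172 167 151 130 119 116 115 117 120 122 121 119 116 119 121 121 115 100  79  63  65  70  79  88  99 106 110
251 181 175 146 118 111 110 111 113 114 118 119 119 118 118 115 118 106  88  73  71  79  90  96 101 103 109 109
252 192 179 148 116 108 106 108 107 109 113 115 116 113 111 110 104  96  86  84  87  94 100 102 104 104 107 108
253 196 183 149 115 106 106 105 103 103 107 110 114 113 109 104 100  95  95  96  99  99 103 104 106 105 107 108
254 196 183 151 118 107 104 106 104 104 102 107 107 109 107 106 104 104 103 104 105 107 105 105 105 106 109 111
255 19
[... 7473 characters left out ...]
 120 118 124 130 139 160 174
296 128 128 125 126 131 130 127 128 129 130 132 131 131 131 131 132 131 132 130 125 121 122 127 130 144 169 176
297 129 130 130 131 136 137 131 129 131 133 134 135 134 135 135 133 135 137 138 132 126 129 131 131 148 177 181
298 129 132 133 134 136 136 134 130 130 132 133 134 135 134 133 134 138 144 143 137 133 135 133 131 146 174 186
299 131 134 133 134 135 136 135 132 133 135 134 134 134 134 134 134 138 142 139 136 136 136 134 131 138 162 185
300 132 136 135 136 137 137 137 137 137 137 138 137 137 136 137 137 137 138 135 135 134 133 132 131 132 151 178
301 133 135 135 135 137 138 137 137 139 141 141 141 141 140 140 140 139 138 136 134 133 130 130 129 129 142 166
```

```bash
python3 - <<'E'
from h import *
ims=[]
for a in ('scene0','c10','c11'):
    d=load(a);ims.append(cv2.resize(d['frame'][255:335,330:388,::-1],(266,400*266//290+0),interpolation=cv2.INTER_CUBIC))
r1=np.hstack(ims);ims=[]
for a in ('side0','s10','s11'):
    d=load(a);ims.append(cv2.resize(d['frame'][240:320,338:396,::-1],(266,400*266//290),interpolation=cv2.INTER_CUBIC))
cv2.imwrite('pics/j12.png',np.vstack([r1,np.hstack(ims)])[:600]);print(r1.shape)
E
```

```text
(366, 798, 3)
```

View pics/j12.png

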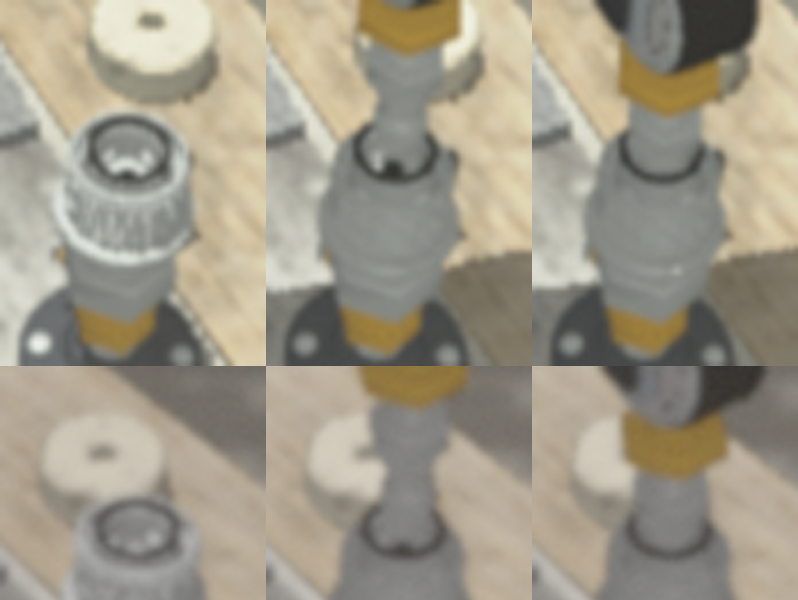

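The sleeve outline hasn't changed, so it's still back. The shoulder is about 5 mm short of the mouth: not home. I'll relieve the −x side load and keep going.

```bash
python3 - <<'E'
from ins import *
x,y=0.5168,-0.1362
z=0.2026
r=arm.line_to((x,y,z),0.01,ori=ori(0),guard=10)
F,s=avg();print(r,s['eef_pos'].round(4),F.round(1),s['torque'].round(2))
while z>0.1975:
    r=arm.line_to((x,y,z),0.015,ori=ori(0),guard=12)
    F,s=avg(2);P=F[2]+4.2
    print(round(z,4),r,round(s['t'],2),s['eef_pos'].round(4),F.round(1),'P',P.round(1))
    if r or P>23 or abs(s['force'][:2]).max()>9: break
    z-=0.0004
E
```

```text
False [ 0.5176 -0.1365  0.2048] [-5.   0.7 15.3] [0.05 1.2  0.02]
0.2026 False 23.95 [ 0.5177 -0.1365  0.2049] [-4.6 -0.1 15. ] P 19.2
0.2022 False 24.23 [ 0.5177 -0.1365  0.2048] [-5.3  0.  18.5] P 22.7
0.2018 False 24.52 [ 0.5178 -0.1365  0.2042] [-4.6 -0.4 15.1] P 19.3
0.2014 False 24.8 [ 0.5177 -0.1365  0.2038] [-5.5 -0.1 15.9] P 20.1
0.201 False 25.08 [ 0.5177 -0.1365  0.2031] [-4.7  0.3 13.7] P 17.9
0.2006 False 25.37 [ 0.5177 -0.1365  0.2029] [-4.7  0.6 15.9] P 20.1
0.2002 False 25.65 [ 0.5177 -0.1365  0.2023] [-3.9  0.  13.2] P 17.4
0.1998 False 25.93 [ 0.5177 -0.1364  0.2017] [-3.2 -0.1 11.4] P 15.6
0.1994 False 26.22 [ 0.5176 -0.1364  0.2011] [-3.   0.4 10.3] P 14.5
0.199 False 26.5 [ 0.5177 -0.1363  0.2006] [-2.7  0.1  9.5] P 13.7
0.1986 False 26.78 [ 0.5177 -0.1363  0.2003] [-2.7  0.1  9.6] P 13.8
0.1982 False 27.07 [ 0.5177 -0.1363  0.1998] [-3.1 -0.1 10. ] P 14.2
0.1978 False 27.35 [ 0.5176 -0.1364  0.1994] [-2.7  0.4  9.1] P 13.3
```

That was the false stop (peak about 22 N at 0.2048), so home should be near TCP 0.191. Continuing gently.

```bash
python3 - <<'E'
from ins import *
x,y=0.5170,-0.1362
z=0.1972;prev=None
while z>0.1875:
    r=arm.line_to((x,y,z),0.015,ori=ori(0),guard=9)
    F,s=avg(1);P=F[2]+4.2
    print(round(z,4),r,round(s['t'],2),s['eef_pos'].round(4),F.round(1),'P',P.round(1))
    if r or P>19 or abs(s['force'][:2]).max()>9: break
    z-=0.0006 if s['eef_pos'][2]>.1935 else .0003
for n,fn in (('side','s13'),('scene','c13')): snap(n,fn)
ims=[load(a)['frame'][255:335,330:388,::-1] for a in ('c11','c13')]+[load(a)['frame'][245:325,338:396,::-1] for a in ('s11','s13')]
cv2.imwrite('pics/j13.png',cv2.resize(np.hstack(ims),(800,276),interpolation=cv2.INTER_CUBIC))
E
```

```text
0.1972 False 27.62 [ 0.5177 -0.1363  0.1986] [-1.8  0.   8.2] P 12.4
0.1966 False 27.88 [ 0.5177 -0.1363  0.1982] [-3.2 -0.   9.7] P 13.9
0.196 False 28.15 [ 0.5178 -0.1363  0.1978] [-3.7  0.6 12.1] P 16.3
0.1954 False 28.42 [ 0.5178 -0.1363  0.1973] [-3.9  0.3 12. ] P 16.2
0.1948 False 28.68 [ 0.5179 -0.1363  0.1969] [-4.1  0.1 14.2] P 18.4
0.1942 False 28.95 [ 0.5179 -0.1364  0.1967] [-4.8  1.1 17.8] P 22.0
```

View pics/j13.png

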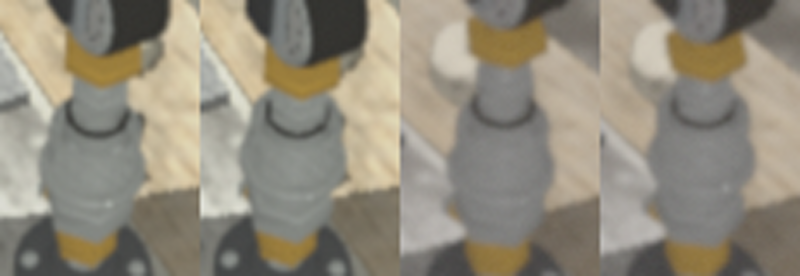

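```bash
python3 - <<'E'
from h import *
ims=[load(a)['frame'][268:328,333:385,::-1] for a in ('c11','c13')]
cv2.imwrite('pics/j14.png',cv2.resize(np.hstack(ims),(800,462),interpolation=cv2.INTER_CUBIC))
s=readout.read_state();print(s['t'],s['eef_pos'],s['force'])
E
```

```text
29.05 [ 0.51790003 -0.13637291  0.19665193] [-6.13260409  1.62481113 16.93297274]
```

View pics/j14.png

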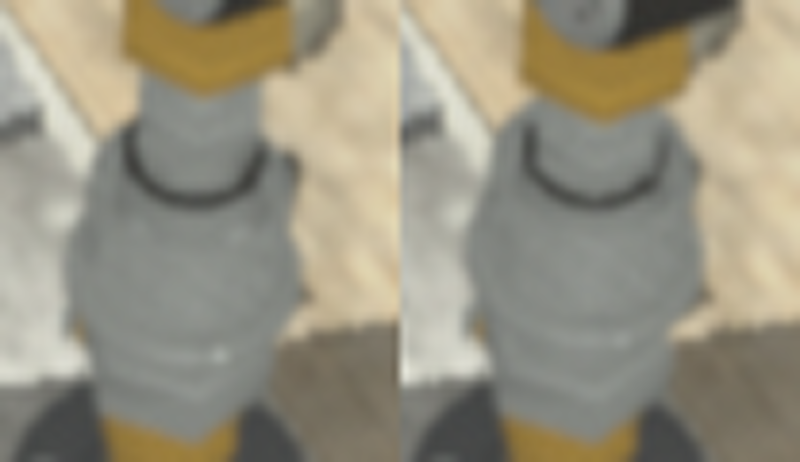

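```bash
python3 - <<'E'
from h import *
L=['scene0','c10','c11','c13']
print(L)
C={a:cloud(load(a)) for a in L}
from numpy import median
for v in range(283,325):
    print(v,[ (round(float(np.hypot(*(C[a][v,352:361,:2]-[.519,-.1365]).T).mean())*1000,1),round(float(C[a][v,352:361,2].mean())*1000,1)) for a in L])
E
```

```text
['scene0', 'c10', 'c11', 'c13']
283 [(10.7, 130.5), (10.6, 149.5), (12.4, 153.8), (14.7, 155.3)]
284 [(9.8, 129.1), (10.6, 145.6), (13.7, 153.0), (10.6, 148.6)]
285 [(9.2, 127.5), (10.8, 141.6), (14.4, 151.3), (10.2, 146.1)]
286 [(8.7, 125.7), (10.9, 138.4), (15.1, 149.8), (11.1, 144.8)]
287 [(9.2, 122.4), (9.1, 122.3), (15.1, 147.3), (13.1, 144.9)]
288 [(8.6, 120.5), (8.0, 121.2), (14.3, 142.5), (14.4, 144.0)]
289 [(9.0, 117.3), (5.9, 121.2), (13.6, 138.1), (14.5, 141.5)]
290 [(7.0, 117.5), (4.8, 121.2), (11.2, 132.8), (14.8, 139.5)]
291 [(6.2, 118.4), (5.2, 122.9), (9.8, 130.1), (14.7, 136.7)]
292 [(6.3, 120.6), (7.5, 125.0), (9.9, 128.3), (15.2, 134.9)]
293 [(11.9, 128.2), (13.2, 130.1), (14.1, 131.3), (15.0, 132.3)]
294 [(17.3, 132.7), (17.5, 132.8), (17.8, 133.2), (16.9, 132.2)]
295 [(17.8, 130.7), (17.8, 130.7), (17.8, 130.7), (17.7, 130.6)]
296 [(17.8, 128.2), (18.3, 128.8), (17.6, 127.9), (18.3, 128.7)]
297 [(18.4, 126.4), (18.2, 126.1), (17.7, 125.5), (19.0, 127.1)]
298 [(23.4, 130.1), (18.1, 123.3), (18.0, 123.2), (23.7, 130.5)]
299 [(24.6, 129.1), (18.5, 121.3), (18.8, 121
[... 889 characters left out ...]
 (26.9, 94.7), (29.2, 97.7)]
314 [(18.5, 80.4), (28.7, 94.3), (28.1, 93.4), (17.8, 79.5)]
315 [(70.0, 146.6), (29.1, 92.1), (29.1, 92.1), (17.6, 76.3)]
316 [(18.3, 74.4), (26.7, 86.0), (25.5, 84.3), (18.2, 74.4)]
317 [(20.8, 75.1), (20.3, 74.4), (20.2, 74.3), (20.7, 75.0)]
318 [(21.6, 73.4), (21.5, 73.1), (21.8, 73.6), (21.7, 73.5)]
319 [(22.7, 71.9), (23.0, 72.4), (22.7, 72.0), (22.9, 72.2)]
320 [(23.0, 69.5), (22.7, 69.1), (23.1, 69.6), (23.5, 70.2)]
321 [(23.3, 66.9), (22.6, 66.0), (23.1, 66.7), (22.9, 66.4)]
322 [(22.8, 63.4), (22.8, 63.4), (23.8, 64.8), (23.1, 63.8)]
323 [(23.4, 61.2), (23.4, 61.3), (23.4, 61.4), (23.3, 61.2)]
324 [(22.8, 57.5), (22.8, 57.5), (22.4, 56.8), (22.8, 57.5)]
```

Depth along the sleeve now matches the starting picture row for row (rim edge back at 310 to 313), so it has sprung forward. I'll relieve the push and let go.

```bash
python3 - <<'E'
from ins import *
arm.line_to((0.5178,-0.1363,0.1962),0.02,ori=ori(0))
F,s=avg();print(s['t'],s['eef_pos'].round(4),F.round(1),s['torque'].round(2))
arm.let_go()
F,s=avg();print(s['t'],s['eef_pos'].round(4),F.round(1))
arm.line_to((s['eef_pos'][0],s['eef_pos'][1],0.28),0.1,guard=6)
arm.pause(.1)
d=snap('wrist','w15');snap('side','s15');snap('scene','c15');print(readout.read_state()['t'],readout.read_state()['eef_pos'])
c=cloud(d);z=c[...,2]
near=(np.hypot(c[...,0]-.519,c[...,1]+.1365)<.045)&(z>.15)&(z<.26)
print('top',np.percentile(z[near],99))
for lo in (.19,.21,.22):
    r=cv2.minAreaRect((c[near&(z>lo)][:,:2]*1000).astype(np.float32));print(lo,r)
C={a:cloud(load(a)) for a in('scene0','c15')}
for v in list(range(296,301))+list(range(309,316)):
    print(v,[(round(float(np.median(np.hypot(*(C[a][v,352:361,:2]-[.519,-.1365]).T)))*1000,1)) for a in C])
ims=[load('c15')['frame'][225:345,315:405,::-1],load('s15')['frame'][215:335,325:415,::-1]]
cv2.imwrite('pics/j15.png',cv2.resize(np.hstack(ims),(800,533),interpolation=cv2.INTER_CUBIC))
E
```

```text
29.3583 [ 0.518  -0.1364  0.198 ] [-5.7  0.5 13.2] [0.09 1.31 0.01]
30.0 [ 0.5178 -0.1363  0.1961] [ 0.1 -0.3 -0. ]
31.2417 [ 0.51757169 -0.13619305  0.27945531]
top 0.2486404490814563
0.19 ((519.1315307617188, -132.9727020263672), (31.706283569335938, 56.071983337402344), 0.2270190566778183)
0.21 ((519.1315307617188, -132.9727020263672), (31.706283569335938, 56.071983337402344), 0.2270190566778183)
0.22 ((519.1317749023438, -133.03683471679688), (31.706283569335938, 55.943729400634766), 0.2270190566778183)
296 [18.0, 17.6]
297 [17.6, 18.0]
298 [23.3, 23.5]
299 [24.5, 24.2]
300 [24.4, 24.6]
309 [24.7, 24.5]
310 [25.5, 25.6]
311 [27.2, 27.5]
312 [28.1, 28.7]
313 [29.2, 29.5]
314 [18.4, 18.3]
315 [18.1, 18.2]
```

View pics/j15.png

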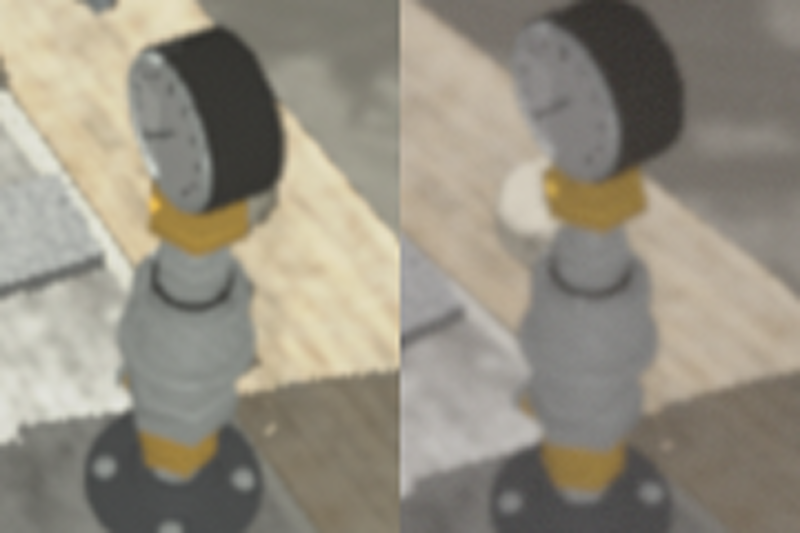

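View pics/w15.png

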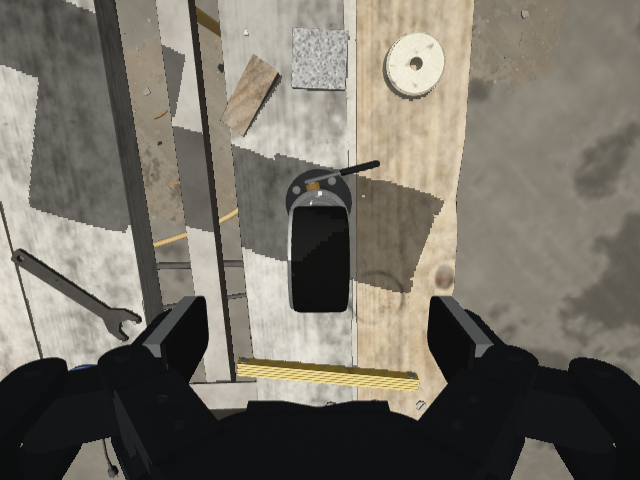

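```bash
python3 - <<'E'
from h import *
from scipy.optimize import least_squares
d=load('w15');c=cloud(d);z=c[...,2]
a=c[...,0]-.5193;b=c[...,1]+.1365
m=(abs(a)<.011)&(abs(b)<.032)&(z>.222)&(z<.26)&(d['frame'].max(2)<90)
# cylinder axis dir (1, ky, kz) through (y0,z0)
def f(p):
    return np.hypot(b[m]-p[0]-p[2]*a[m],z[m]-p[1]-p[3]*a[m])-.031
r=least_squares(f,[0,.217,0,0],loss='soft_l1',f_scale=.0005);print(m.sum(),'y off,z,yaw,pitch',r.x.round(4))
# bystander shift between first and last scene pics
A,B=load('w1'),load('w15')
for zz,us in ((.010,[(320,58)]),): print(onplane(B,*us[0],zz))
A,B=load('scene0')['frame'].astype(int),load('c15')['frame'].astype(int)
print(cloud(load('c15'))[263,362],cloud(load('scene0'))[263,362])
d2=snap('scene','c16');B2=d2['frame'].astype(int);print('motion',abs(B2-B)[200:345,300:405].mean())
E
```

```text
4414 y off,z,yaw,pitch [ 0.0005  0.2168  0.0056 -0.0023]
[0.52109742 0.01240723 0.01      ]
[ 0.5033785  -0.16577945  0.22535591] [ 0.60749362 -0.00477031  0.02330479]
motion 0.5619266557197592
```

Centre is 0.5 mm off axis, pitch is about 0.1°, and the plug has risen about 2.6 mm. It's still and the gripper is clear, so I'm handing in.

```bash
python3 -c "
from h import *
arm.hand_in();print(readout.read_state()['t'])"
```

```text
the job is handed in; nothing more can be done
the job is handed in; nothing more can be done
```

The gauge is plugged into the coupler and locked, the gripper has let go, and I handed the job in just after 31 s on the robot's clock. The hand-in reports no verdict.

- **Sleeve pulled back:** I gripped the ribs and drew the sleeve down to its hard stop. After letting go it stayed about 6.2 mm back by depth, before I went to the gauge.
- **Plug pushed in:** I gripped the gauge across its flat faces, lifted it out and pushed it down in small steps. It got past the false stop with readings up to about 23 N. I stopped at about 22 N, when the sleeve's depth profile had returned to its starting shape, meaning it had sprung forward.

**Last checks, after letting go:**
- The sleeve still matches its forward position row for row.
- The gauge centre is about 0.5 mm off the coupler axis in y, and the fitted tilt about y is about 0.1°. Lean the other way was not fitted.
- The plug rose about 2.6 mm on release, within the 1 to 3 mm expected.
- The gauge looked still, and the gripper was clear above it.
- The tile, wedge and felt wheel look where they were. I judged this by eye, because my depth check on the felt wheel hit the gauge instead.

**What disagreed:**
- Home came about 8 mm after the false stop rather than the stated 14 mm. That could be a small slip in the grip or my misreading of where the stop began. The sleeve profile, not the distance, is what told me it was home.
- The scene and side cameras put the plug about 1 mm off sideways before insertion, but it went in without side force at first. About 5 N of side load appeared from the false stop on.
- I did not measure the shoulder's height above the mouth directly. I inferred it from how far the plug rose after release.

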